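Lock the pack-filling jig with its locating pin

ROBOT

A 7-joint arm with a two-finger parallel gripper is mounted at the origin on the work surface. World frame = base frame: x ahead of the robot, y to its left, z up, the work surface at z = 0. Lengths are in m, angles in rad, forces in N, time in s.
With the tool pointing down it reaches from about 0.4 to 0.875 m from the base axis. Payload 19.3 kg.
Tool frame: the origin (TCP) lies between the finger pads; the fingertips stand 11 mm ahead of it and the grasp point (between the pads) lies 8 mm behind it; z points along the fingers, y is the line along which they close (so a half turn about z gives the same grasp; the last joint's range is limited). The gripper opens to 85 mm and grips with 20 to 120 N. Pads are 22 mm wide; open, the fingers measure 114 mm over their backs; the gripper's body (76 mm by 85 mm) begins 54 mm behind the grasp point. The pads swing forward as they close: fully open they stand 13 mm farther back than shut.
Start: joints at [-1.36, 0.521, -0.036, 1.599, 0.021, 1.021, -0.113], TCP at [0.173, 0.601, 0.242] pointing down, gripper open.
Joint ranges: [-2.91, 2.91], [-0.3, 2.13], [-1.5, 1.42], [0.17, 2.43], [-1.26, 4.41], [0.16, 1.93], [-2.52, 2.52]. Speed limits (rad/s): [1.89, 1.89, 2.39, 2.39, 3.01, 3.01, 3.01].

INTERFACE

Orientations are given as a unit quaternion [w, x, y, z].
In Python, from plant import env gives the robot as it stands. The module is installed in compiled form; this text tells all that it offers.
- The arm moves only by the tool play_rows, never from a script. Its argument "plan" is a list of rows, each a list of 3 entries, a list of its own where there are three numbers: the opening, from 0 (shut) to 1 (fully open), then the shift along the tool's x, y, z in mm, then the turn, a rotation vector about the tool's x, y, z in degrees. In form: [[grip, [tx, ty, tz], [wx, wy, wz]], ...]. A call has 1 to 20 rows; each row is the pose to reach, as a shift and turn from the pose commanded when the call began, along the tool's axes at that moment; what a row does not reach only later rows make up. A row lasts 1/10 s, in which the tool goes at most 50 mm and 8.59 degrees, less where a joint would pass 70% of its speed; a pose out of reach is approached as far as the arm can. A call with a gripper value outside its range is refused whole. The fingers move at their own pace and stop on an object; "grip_force" is the grip in N (left out, the last holds). Time passes only in rows, so rows that repeat a pose let the fingers close. It gives the time, the measured TCP pose, the force, the opening and the grip force at its end, in the units of the state.
- env.read_state(): the state, without advancing time (a new reading comes with each control period).
- env.read_camera(name): name is "side" or "top"; returns a dict with "img" (480x640x3 uint8, red, green, blue), "vfov" (degrees; the focal length in pixels is half the picture's height over the tangent of half this angle, whatever the lens; pixels are square), "cx", "cy" (the principal point, pixels), "R" (3x3) and "t" (3): a world point X has camera coordinates R X + t. Camera axes: x right, y down, z forward; pixel columns grow to the right and rows downward; lengths in m; the calibration is good to about 2 mm. A picture is of the moment at which its call begins. There is no depth.
- env.job_done(): hands the job in; it is judged then, once.
The state is a dict: "time_s": time; "qpos": joint angles; "qd": joint speeds; "tau": joint torques, N m; "eef_pos": TCP position; "tcp_rot": TCP orientation; "wrist_force": force on the tool from outside, world axes, zero at the start; "moment": the same for the moment, N m; "finger_gap": opening from 0.0 (shut) to 1.0 (fully open); "grip_force": force on a finger pad.
Only numpy, scipy, OpenCV 4.12 (cv2) and the standard library are available. Lean on these libraries where they do the work, as an engineer would, in place of code of your own. Each camera call takes 0.05 s, during which the arm holds its last target. There are 200 camera calls.

TASK

The slide inside the pack-filling jig on the pharmacy counter has been set and must be locked: take the locking pin out of its stand, put its tip through the slot in the jig's cover and feel along the slide until the tip drops into the blind hole, then leave the pin upright and fully home, its collar down on the cover. The hole is not marked and may be anywhere along the slot. Do not push the other things on the counter about.

Things in the scene. Friction and masses are not known exactly. Their poses are not given: they have to be found in the camera images.
- pin: Loose steel locking pin, about 90 g, 75 mm long, upright in the stand with its tip 7 mm above the counter. From the tip up: shaft 10 mm in diameter, 33 mm long, foot tapered to 7 mm over the last 1.5 mm; round collar 30 mm in diameter, 6 mm thick; round knob 22 mm in diameter, 36 mm tall, to hold it by. Origin at the centre of the tip's end face, z up the pin.
- pin_tip (a point): Centre of the end face of the pin's shaft (same point as the pin's origin).
- pin_collar (a point): Centre of the underside of the pin's collar, on the axis 33 mm above the tip.
- stand: Fixed grey plastic block, 64 x 64 mm and 40 mm tall, with an upright hole 13 mm in diameter and 37 mm deep in the middle of its top, where the pin is kept. It may be on the left or the right of the jig. Origin at the centre of its underside.
- jig: Fixed aluminium housing, 90 mm (its x) by 270 mm (its y), 50 mm tall, z up. Its flat cover is 20 mm thick, with one straight slot through it along the jig's y axis. A black slide lies directly below the cover. Origin at counter level under the middle of the slot.
- slot_top (a point): Middle of the slot in the jig's cover, level with the cover's top, 50 mm above the counter. The slot is 13 mm wide and 112 mm long along this frame's y axis (the jig's axes). When the pin is home its collar rests on the cover and its tip is 17 mm above the counter.
- slide_top (a point): Point below the middle of the slot on the flat top of the slide (does not move), 30 mm above the counter; jig's axes. NOT the hole: the slide's one blind hole, 12 mm in diameter with a 1 mm bevel, 16 mm deep, is on the slot's centre line at an unknown place within 36 mm of this point along y. A tip resting on the slide beside it leaves the collar 13 mm above the cover.
- jar: Bystander: white ointment jar, 60 mm in diameter, 65 mm tall, on the opposite side of the jig from the stand. Origin under its centre.
- bottle_a: Bystander: amber bottle, 48 mm in diameter, 85 mm tall, beyond the jig. Origin under its centre.
- bottle_b: Bystander: amber jar, 54 mm in diameter, 75 mm tall, beyond the jig. Origin under its centre.
- tape: Bystander: roll of tape lying flat, 90 mm across, 24 mm tall. Origin under its centre.
- carton: Bystander: white carton 75 x 130 x 50 mm tall. Origin under its centre.
- mouse: Bystander: white computer mouse, about 95 x 56 x 31 mm tall. Origin under its centre.
Things that resemble listed ones, but are neither listed nor needed, are in the scene too. Several things have the shape of the pin; the one meant has the colours described above.

How it is judged:
By the outcome, as a careful person would: the job done as asked, in the order asked, and still so for the second after the job is handed in, with the robot touching nothing.
It also fails if it takes over 64 s, if anything falls off the work surface, if the arm or the gripper's body presses on something with over 40 N, if the wrist force passes 120 N, or if a joint passes its speed limit or range.

## Working session

There is one attempt and no reset: what is moved stays moved. The work goes in short steps, Python scripts to look and compute and a tool call to move; the robot and the scene stay as the last step left them, time stands still between calls to the robot, and variables do not carry over. Pictures are saved under pics/ and viewed, at most 10 in all, crops included, and the job is handed in when it is done.

Besides the shell and the picture viewer there is one more tool, called after ">>>" by a JSON object that holds its "api" and its "payload". play_rows: Moves the arm, as the interface text tells. Its arguments: {"type":"object","properties":{"plan":{"type":"array"},"grip_force":{"type":"number"}},"required":["plan"]}

```bash
mkdir -p pics; python3 - <<'E'
from plant import env
import cv2,numpy as np
s=env.read_state()
for k,v in s.items(): print(k,np.round(v,4))
for n in("side","top"):
    c=env.read_camera(n); cv2.imwrite(f"pics/{n}0.png",c["img"][:,:,::-1])
    print(n,c["vfov"],c["cx"],c["cy"],np.round(c["R"],4).tolist(),np.round(c["t"],4))
E
```

```text
time_s 0.0
qpos [-1.3602  0.522  -0.0363  1.6     0.0212  1.0211 -0.1128]
qd [ 0.0008 -0.0002 -0.0013  0.001   0.0011  0.0004 -0.0003]
tau [ 8.00000e-04 -9.27125e+01  1.98040e+00 -3.69922e+01  1.79000e-02
  8.30000e-03  0.00000e+00]
eef_pos [0.1731 0.6002 0.2417]
tcp_rot [-0.000e+00  1.399e-01  9.902e-01 -5.000e-04]
wrist_force [ 0.5164  1.0127 -0.5456]
moment [ 0.0589  0.0327 -0.0149]
grip_force 0.0
finger_gap 0.9971
side 46.43854485271979 310.89100132691664 244.78317827062077 [[0.9941, -0.1085, -0.0086], [-0.0776, -0.6511, -0.7551], [0.0763, 0.7512, -0.6556]] [-0.6239  0.1423  1.2708]
top 57.648445516028026 320.63760957222223 244.5634063116546 [[0.0196, -0.9998, 0.0096], [-0.9941, -0.0205, -0.1063], [0.1065, -0.0075, -0.9943]] [0.0257 0.6402 1.1554]
```

View pics/side0.png

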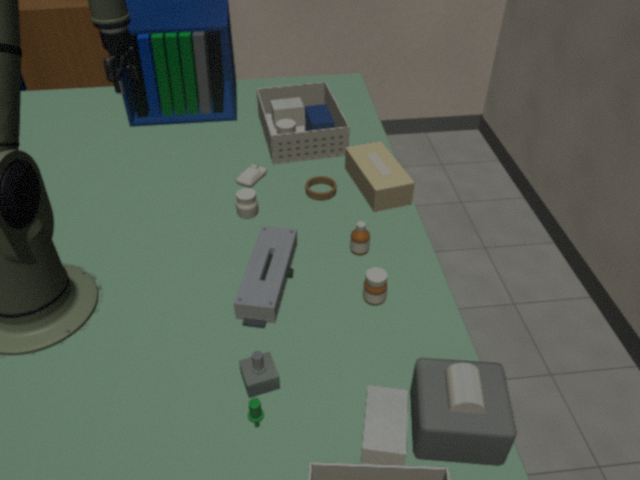

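View pics/top0.png

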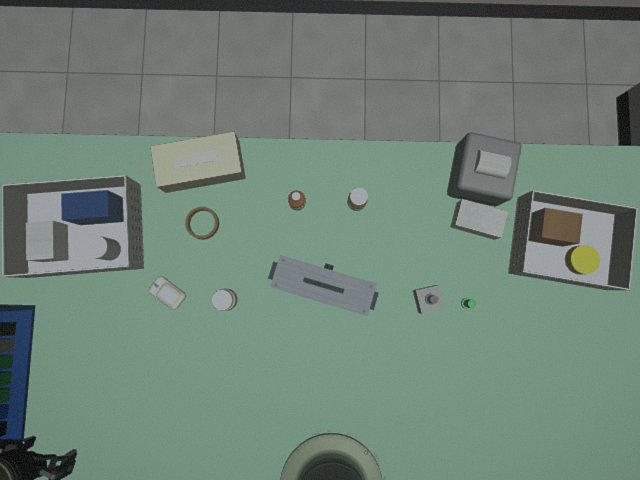

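The side view shows a grey pin in the stand at (258,360) and a green one at (256,411). In the top view they are at (432,298) and (469,303). The grey (steel) one in the stand fits the description. The jig's slot runs from about (303,280) to (345,290) in the top view. I'll confirm with enlarged crops.

```bash
cat > h.py <<'E'
import numpy as np
from plant import env
from scipy.spatial.transform import Rotation as Ro
def ray(c,u,v,z):
    f=240/np.tan(np.radians(c["vfov"]/2)); R=np.array(c["R"]); t=np.array(c["t"])
    o=-R.T@t; d=R.T@np.array([(u-c["cx"])/f,(v-c["cy"])/f,1]); return o+d*(z-o[2])/d[2]
def proj(c,X):
    f=240/np.tan(np.radians(c["vfov"]/2)); p=np.array(c["R"])@X+c["t"]; return p[:2]/p[2]*f+[c["cx"],c["cy"]]
E
python3 - <<'E'
import cv2,numpy as np
t=cv2.imread("pics/top0.png");s=cv2.imread("pics/side0.png")
r=lambda a,x,y,w,h,k:cv2.resize(a[y:y+h,x:x+w],None,fx=k,fy=k,interpolation=cv2.INTER_CUBIC)
a=r(t,260,245,130,80,6)[:,:780]
b=r(t,405,270,80,50,5); c=r(s,230,340,56,100,4)
im=np.zeros((600,800,3),np.uint8); im[:300,:480]=r(t,260,250,120,75,4); im[300:300+250,:400]=b
im[:400,500:500+224]=c
cv2.imwrite("pics/crop1.png",im)
cv2.imwrite("pics/crop2.png",r(s,225,215,85,120,5))
E
```

```text
(no output)
```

View pics/crop1.png

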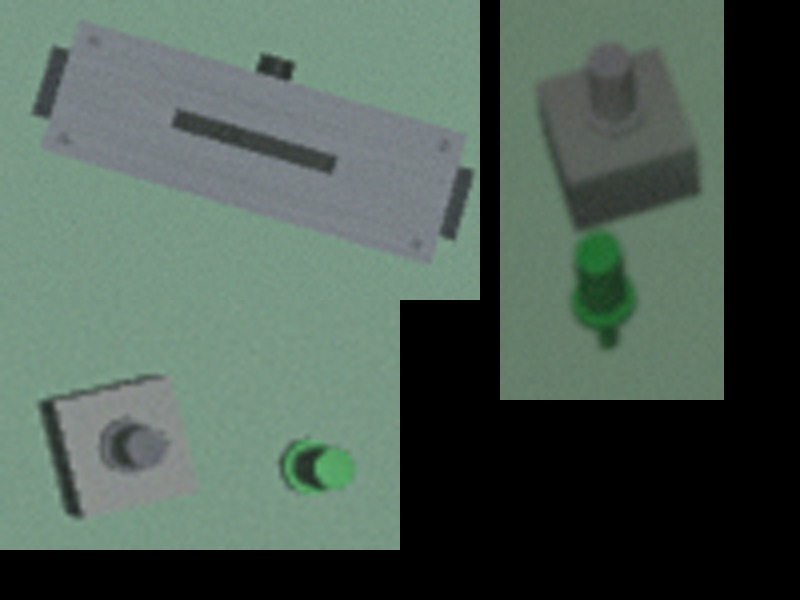

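View pics/crop2.png

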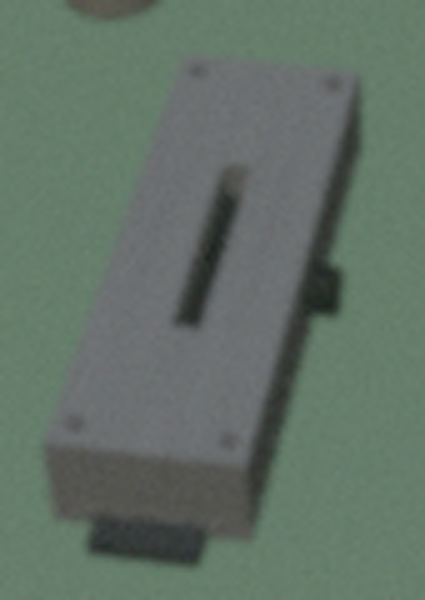

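```bash
python3 - <<'E'
from h import *
t=env.read_camera("top");s=env.read_camera("side")
T=lambda U,V,z:ray(t,(U+.5)/4-.5+260,(V+.5)/4-.5+250,z)
B=lambda U,V,z:ray(t,(U+.5)/5-.5+405,(V-300+.5)/5-.5+270,z)
S=lambda U,V,z:ray(s,(U-500+.5)/4-.5+230,(V+.5)/4-.5+340,z)
J=lambda U,V,z:ray(s,(U+.5)/5-.5+225,(V+.5)/5-.5+215,z)
def show(n,P):
    P=np.array(P)[:,:2]; e=(P[1]+P[2]-P[0]-P[3]); print(n,P.mean(0).round(4),"yaw long",np.degrees(np.arctan2(e[1],e[0])).round(2),np.linalg.norm(e)/2,np.linalg.norm(P[0]+P[1]-P[2]-P[3])/2)
show("jig top",[T(*p,.05) for p in [(82,20),(466,132),(432,263),(42,150)]])
show("slot top",[T(*p,.05) for p in [(175,110),(337,157),(331,174),(172,127)]])
show("jig side",[J(*p,.05) for p in [(182,60),(245+0,468),(45,445),(360,72)][:0]] or [J(*p,.05) for p in [(360,72),(245,468),(45,445),(182,60)]])
show("slot side",[J(*p,.05) for p in [(247,168),(199,327),(176,324),(226,166)]])
print("pin top",B(147,449,.082),B(125,446,.046)); print("pin side",S(609,57,.082))
show("stand",[B(*p,.04) for p in [(50,402),(167,376),(197,492),(80,517)]])
show("stand side",[S(*p,.04) for p in [(538,83),(655,48),(698,152),(573,192)]])
print(env.read_state()["eef_pos"])
E
```

```text
jig top [0.5301 0.0292] yaw long -105.02 0.26831715607879525 0.09002357922239532
slot top [0.5294 0.0301] yaw long -105.13 0.11133950471855653 0.011668442341873496
jig side [0.5289 0.0296] yaw long -105.4 0.26790311000140976 0.08914022130906896
slot side [0.5291 0.0312] yaw long -104.86 0.10934613141860229 0.01048937257155703
pin top [ 0.4977758  -0.25725134  0.082     ] [ 0.49865748 -0.2551532   0.046     ]
pin side [ 0.49726362 -0.25435341  0.082     ]
stand [ 0.4983 -0.2559] yaw long -76.77 0.06476346317943074 0.06322880467229847
stand side [ 0.4975 -0.2582] yaw long 14.54 0.06130031633950053 0.0672485568863655
[0.17316701 0.60032891 0.24193327]
```

The crop confirms it: the steel-grey pin is in the grey stand and its lookalike is green. The pin is at about (0.498,-0.256). The slot centre is at (0.529,0.030), with the slot at a yaw of 75°, which the tool's closing axis already nearly matches.

>>> {"api": "play_rows", "payload": {"plan": [[1, [-467, -438, 0], [0, 0, -1]], [1, [-467, -438, 0], [0, 0, -1]], [1, [-467, -438, 0], [0, 0, -1]], [1, [-467, -438, 0], [0, 0, -1]], [1, [-467, -438, 0], [0, 0, -1]], [1, [-467, -438, 0], [0, 0, -1]], [1, [-467, -438, 0], [0, 0, -1]], [1, [-467, -438, 0], [0, 0, -1]], [0.5, [-467, -438, 0], [0, 0, -1]], [0.5, [-467, -438, 0], [0, 0, -1]], [0.5, [-467, -438, 0], [0, 0, -1]], [0.5, [-467, -438, 0], [0, 0, -1]], [0.5, [-467, -438, 0], [0, 0, -1]], [0.5, [-467, -438, 0], [0, 0, -1]], [0.5, [-549, -733, 82], [0, 0, -1]], [0.5, [-549, -733, 82], [0, 0, -1]], [0.5, [-549, -733, 82], [0, 0, -1]], [0.5, [-549, -733, 82], [0, 0, -1]], [0.5, [-549, -733, 82], [0, 0, -1]], [0.5, [-549, -733, 82], [0, 0, -1]]]}}

```text
time_s: 2.2
eef_pos: [0.4975, -0.2411, 0.1642]
tcp_rot: [0.0, 0.131, 0.991, 0.0]
wrist_force: [-0.3, 0.5, 0.4]
finger_gap: 0.5
grip_force: 0.0
```

>>> {"api": "play_rows", "payload": {"plan": [[0.5, [0, 0, 0], [0, 0, 0]], [0.5, [0, 0, 0], [0, 0, 0]], [0.5, [0, 0, 0], [0, 0, 0]]]}}

```text
time_s: 2.5
eef_pos: [0.498, -0.2385, 0.1647]
tcp_rot: [-0.0, 0.131, 0.991, 0.0]
wrist_force: [-0.6, 0.5, 0.5]
finger_gap: 0.5
grip_force: 0.0
```

```bash
python3 - <<'E'
from h import *
import cv2
s=env.read_state(); print(s["eef_pos"],s["tcp_rot"],s["wrist_force"])
im=np.zeros((600,800,3),np.uint8)
for n,(x,y,w,h),o in(("side",(205,300,100,150),0),("top",(400,240,100,100),400)):
    c=env.read_camera(n);a=cv2.resize(c["img"][y:y+h,x:x+w,::-1],None,fx=4,fy=4,interpolation=2)
    im[:a.shape[0],o:o+400]=a
    print(n,proj(c,np.array([.498,-.256,.082])),proj(c,s["eef_pos"]))
cv2.imwrite("pics/above.png",im)
E
```

```text
[ 0.49798479 -0.23845856  0.16474231] [-2.30374129e-05  1.30746949e-01  9.91415735e-01  2.73238508e-04] [-0.57793219  0.47113127  0.45862464]
side [257.2943775 354.5305072] [253.69953168 318.47727617]
top [433.51691866 299.30326462] [435.4279638  299.80350188]
```

View pics/above.png

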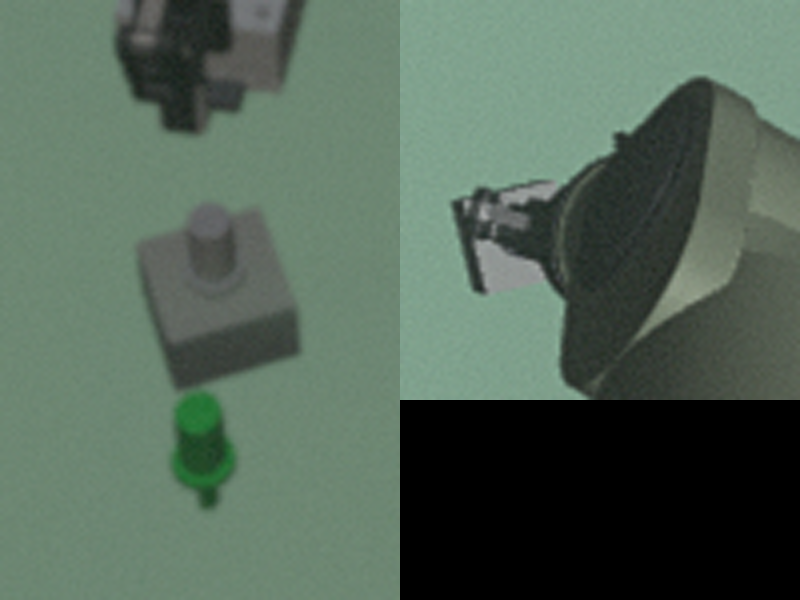

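The pin stands clear: the knob top is at crop (211,215), which is side (257,354), and it matches the projected estimate. I'll go over it, down, and grip.

>>> {"api": "play_rows", "payload": {"plan": [[0.5, [-4, -17, 0], [0, 0, 0]], [0.5, [-4, -17, 0], [0, 0, 0]], [0.5, [-4, -17, 35], [0, 0, 0]], [0.5, [-4, -17, 65], [0, 0, 0]], [0.5, [-4, -17, 90], [0, 0, 0]], [0.5, [-4, -17, 104], [0, 0, 0]], [0.5, [-4, -17, 104], [0, 0, 0]], [0.5, [-4, -17, 104], [0, 0, 0]], [0, [-4, -17, 104], [0, 0, 0]], [0, [-4, -17, 104], [0, 0, 0]], [0, [-4, -17, 104], [0, 0, 0]], [0, [-4, -17, 104], [0, 0, 0]], [0, [-4, -17, 104], [0, 0, 0]], [0, [-4, -17, 104], [0, 0, 0]]], "grip_force": 60}}

```text
time_s: 4.0
eef_pos: [0.4978, -0.2572, 0.0621]
tcp_rot: [0.001, 0.131, 0.991, -0.0]
wrist_force: [-1.0, 1.5, 9.8]
finger_gap: 0.237
grip_force: 58.3
```

>>> {"api": "play_rows", "payload": {"plan": [[0, [0, 0, -20], [0, 0, 0]], [0, [0, 0, -45], [0, 0, 0]], [0, [0, 0, -70], [0, 0, 0]], [0, [0, 0, -70], [0, 0, 0]], [0, [44, 243, -70], [0, 0, 0]], [0, [44, 243, -70], [0, 0, 0]], [0, [44, 243, -70], [0, 0, 0]], [0, [44, 243, -70], [0, 0, 0]], [0, [44, 243, -70], [0, 0, 0]], [0, [44, 243, -70], [0, 0, 0]], [0, [44, 243, -70], [0, 0, 0]], [0, [44, 243, -70], [0, 0, 0]], [0, [44, 243, -70], [0, 0, 0]]]}}

```text
time_s: 5.3
eef_pos: [0.5179, -0.0123, 0.1308]
tcp_rot: [0.0, 0.132, 0.991, -0.0]
wrist_force: [-0.6, -0.4, -1.4]
finger_gap: 0.238
grip_force: 59.0
```

```bash
python3 - <<'E'
from h import *
import cv2
s=env.read_state(); p=s["eef_pos"]; print(p,s["tcp_rot"],s["wrist_force"],s["finger_gap"])
im=np.zeros((600,800,3),np.uint8)
for n,(x,y,w,h),o in(("side",(225,215,80,110),0),("top",(280,245,80,80),400)):
    c=env.read_camera(n);a=cv2.resize(c["img"][y:y+h,x:x+w,::-1],None,fx=5,fy=5,interpolation=2)
    im[:a.shape[0],o:o+400]=a[:600]
    for X in (p, [p[0],p[1],p[2]-.055],[.5184,-.0108,.05]): print(n,((proj(c,np.array(X))-[x,y])*5+2+[o,0]).round(1))
cv2.imwrite("pics/slot.png",im)
E
```

```text
[ 0.51785794 -0.0123248   0.13076472] [ 7.62653405e-05  1.32343270e-01  9.91203925e-01 -1.77735192e-04] [-0.5989734  -0.41704547 -1.35068697] 0.23788969648324004
side [180.8 177.3]
side [189.  269.4]
side [193.8 308.3]
top [704.9 225.3]
top [699.1 225.7]
top [693.7 224.8]
```

View pics/slot.png

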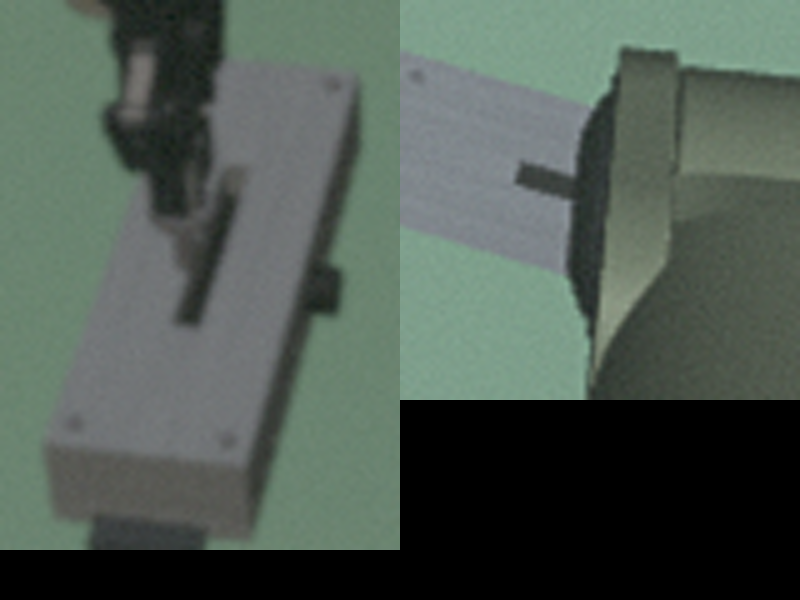

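The pin hangs upright. Its tip is at crop (188,270), right where predicted, and over the slot line. I'll lower the tip just into the slot.

>>> {"api": "play_rows", "payload": {"plan": [[0, [0, 0, 12], [0, 0, 0]], [0, [0, 0, 22], [0, 0, 0]], [0, [0, 0, 25], [0, 0, 0]], [0, [0, 0, 27], [0, 0, 0]], [0, [0, 0, 29], [0, 0, 0]], [0, [0, 0, 29], [0, 0, 0]]]}}

```text
time_s: 6.0
eef_pos: [0.5179, -0.0109, 0.1016]
tcp_rot: [-0.0, 0.131, 0.991, -0.0]
wrist_force: [-0.1, -0.9, -0.5]
finger_gap: 0.236
grip_force: 59.1
```

>>> {"api": "play_rows", "payload": {"plan": [[0, [0, 0, 4], [0, 0, 0]], [0, [0, 0, 8], [0, 0, 0]], [0, [0, 0, 11], [0, 0, 0]], [0, [0, 0, 13], [0, 0, 0]], [0, [0, 0, 15], [0, 0, 0]], [0, [0, 0, 16], [0, 0, 0]], [0, [0, 0, 17], [0, 0, 0]], [0, [0, 0, 17], [0, 0, 0]]]}}

```text
time_s: 6.8
eef_pos: [0.5181, -0.011, 0.085]
tcp_rot: [0.0, 0.131, 0.991, 0.0]
wrist_force: [-0.2, 0.4, 5.9]
finger_gap: 0.241
grip_force: 59.9
```

Contact is at z=0.085, with the tip on the slide. I'll press a little to learn the stiffness.

>>> {"api": "play_rows", "payload": {"plan": [[0, [0, 0, 1], [0, 0, 0]], [0, [0, 0, 2], [0, 0, 0]], [0, [0, 0, 2], [0, 0, 0]]]}}

```text
time_s: 7.1
eef_pos: [0.5189, -0.0111, 0.0844]
tcp_rot: [0.001, 0.132, 0.991, 0.0]
wrist_force: [-6.5, 0.1, 36.7]
finger_gap: 0.241
grip_force: 63.3
```

>>> {"api": "play_rows", "payload": {"plan": [[0, [0, 0, -1], [0, 0, 0]], [0, [0, 2, -1], [0, 0, 0]], [0, [0, 4, -1], [0, 0, 0]], [0, [0, 6, -1], [0, 0, 0]], [0, [0, 6, -1], [0, 0, 0]]], "grip_force": 90}}

```text
time_s: 7.6
eef_pos: [0.5199, -0.0069, 0.0847]
tcp_rot: [0.001, 0.132, 0.991, -0.001]
wrist_force: [-4.5, -9.8, 22.8]
finger_gap: 0.232
grip_force: 88.6
```

>>> {"api": "play_rows", "payload": {"plan": [[0, [0, 2, 0], [0, 0, 0]], [0, [0, 4, 0], [0, 0, 0]], [0, [0, 5, 0], [0, 0, 0]], [0, [0, 5, 0], [0, 0, 0]]]}}

```text
time_s: 8.0
eef_pos: [0.5214, -0.002, 0.0848]
tcp_rot: [0.001, 0.132, 0.991, -0.001]
wrist_force: [-4.0, -10.2, 21.8]
finger_gap: 0.234
grip_force: 88.5
```

>>> {"api": "play_rows", "payload": {"plan": [[0, [0, 2, 0], [0, 0, 0]], [0, [0, 4, 0], [0, 0, 0]], [0, [0, 4, 0], [0, 0, 0]]]}}

```text
time_s: 8.3
eef_pos: [0.5226, 0.0021, 0.0848]
tcp_rot: [0.001, 0.132, 0.991, -0.001]
wrist_force: [-2.9, -8.5, 20.8]
finger_gap: 0.231
grip_force: 88.3
```

>>> {"api": "play_rows", "payload": {"plan": [[0, [0, 2, 0], [0, 0, 0]], [0, [0, 4, 0], [0, 0, 0]], [0, [0, 4, 0], [0, 0, 0]]]}}

```text
time_s: 8.6
eef_pos: [0.5237, 0.0059, 0.0848]
tcp_rot: [0.001, 0.132, 0.991, -0.001]
wrist_force: [-3.3, -8.7, 20.7]
finger_gap: 0.23
grip_force: 88.3
```

>>> {"api": "play_rows", "payload": {"plan": [[0, [0, 2, 0], [0, 0, 0]], [0, [0, 4, 0], [0, 0, 0]], [0, [0, 4, 0], [0, 0, 0]]]}}

```text
time_s: 8.9
eef_pos: [0.5248, 0.0098, 0.0848]
tcp_rot: [0.001, 0.132, 0.991, -0.0]
wrist_force: [-2.8, -8.5, 20.1]
finger_gap: 0.235
grip_force: 88.3
```

>>> {"api": "play_rows", "payload": {"plan": [[0, [0, 2, 0], [0, 0, 0]], [0, [0, 4, 0], [0, 0, 0]], [0, [0, 4, 0], [0, 0, 0]]]}}

```text
time_s: 9.2
eef_pos: [0.5258, 0.0137, 0.0848]
tcp_rot: [0.001, 0.132, 0.991, -0.0]
wrist_force: [-2.2, -8.3, 20.6]
finger_gap: 0.231
grip_force: 88.3
```

>>> {"api": "play_rows", "payload": {"plan": [[0, [0, 2, 0], [0, 0, 0]], [0, [0, 4, 0], [0, 0, 0]], [0, [0, 4, 0], [0, 0, 0]]]}}

```text
time_s: 9.5
eef_pos: [0.5268, 0.0175, 0.0848]
tcp_rot: [0.001, 0.132, 0.991, -0.0]
wrist_force: [-1.2, -8.7, 19.6]
finger_gap: 0.227
grip_force: 88.3
```

>>> {"api": "play_rows", "payload": {"plan": [[0, [0, 2, 0], [0, 0, 0]], [0, [0, 4, 0], [0, 0, 0]], [0, [0, 4, 0], [0, 0, 0]]]}}

```text
time_s: 9.8
eef_pos: [0.5279, 0.0213, 0.0848]
tcp_rot: [0.001, 0.132, 0.991, -0.001]
wrist_force: [-3.0, -8.0, 19.8]
finger_gap: 0.233
grip_force: 88.3
```

>>> {"api": "play_rows", "payload": {"plan": [[0, [0, 2, 0], [0, 0, 0]], [0, [0, 4, 0], [0, 0, 0]], [0, [0, 4, 0], [0, 0, 0]]]}}

```text
time_s: 10.1
eef_pos: [0.5289, 0.0252, 0.0848]
tcp_rot: [0.001, 0.132, 0.991, -0.001]
wrist_force: [-2.3, -8.9, 20.0]
finger_gap: 0.232
grip_force: 88.3
```

>>> {"api": "play_rows", "payload": {"plan": [[0, [0, 2, 0], [0, 0, 0]], [0, [0, 4, 0], [0, 0, 0]], [0, [0, 4, 0], [0, 0, 0]]]}}

```text
time_s: 10.4
eef_pos: [0.5299, 0.029, 0.0848]
tcp_rot: [0.001, 0.132, 0.991, -0.001]
wrist_force: [-2.7, -9.0, 20.7]
finger_gap: 0.228
grip_force: 88.3
```

>>> {"api": "play_rows", "payload": {"plan": [[0, [0, 2, 0], [0, 0, 0]], [0, [0, 4, 0], [0, 0, 0]], [0, [0, 4, 0], [0, 0, 0]]]}}

```text
time_s: 10.7
eef_pos: [0.5309, 0.0327, 0.0848]
tcp_rot: [0.001, 0.132, 0.991, -0.001]
wrist_force: [-2.4, -9.1, 21.0]
finger_gap: 0.236
grip_force: 88.3
```

>>> {"api": "play_rows", "payload": {"plan": [[0, [0, 2, 0], [0, 0, 0]], [0, [0, 4, 0], [0, 0, 0]], [0, [0, 4, 0], [0, 0, 0]]]}}

```text
time_s: 11.0
eef_pos: [0.5319, 0.0366, 0.0848]
tcp_rot: [0.001, 0.132, 0.991, -0.001]
wrist_force: [-2.3, -9.7, 20.3]
finger_gap: 0.233
grip_force: 88.3
```

>>> {"api": "play_rows", "payload": {"plan": [[0, [0, 2, 0], [0, 0, 0]], [0, [0, 4, 0], [0, 0, 0]], [0, [0, 4, 0], [0, 0, 0]]]}}

```text
time_s: 11.3
eef_pos: [0.533, 0.0406, 0.0847]
tcp_rot: [0.001, 0.132, 0.991, -0.001]
wrist_force: [-2.7, -8.8, 19.8]
finger_gap: 0.231
grip_force: 88.2
```

>>> {"api": "play_rows", "payload": {"plan": [[0, [0, 2, 0], [0, 0, 0]], [0, [0, 4, 0], [0, 0, 0]], [0, [0, 4, 0], [0, 0, 0]]]}}

```text
time_s: 11.6
eef_pos: [0.5339, 0.0453, 0.0843]
tcp_rot: [0.001, 0.132, 0.991, -0.0]
wrist_force: [1.3, -3.1, 5.1]
finger_gap: 0.232
grip_force: 87.7
```

>>> {"api": "play_rows", "payload": {"plan": [[0, [0, 2, 0], [0, 0, 0]], [0, [0, 4, 0], [0, 0, 0]], [0, [0, 4, 0], [0, 0, 0]]]}}

```text
time_s: 11.9
eef_pos: [0.5343, 0.0499, 0.0836]
tcp_rot: [-0.0, 0.131, 0.991, -0.0]
wrist_force: [-1.1, -2.4, 1.6]
finger_gap: 0.232
grip_force: 88.3
```

>>> {"api": "play_rows", "payload": {"plan": [[0, [0, 2, 0], [0, 0, 0]], [0, [0, 4, 0], [0, 0, 0]], [0, [0, 4, 0], [0, 0, 0]]]}}

```text
time_s: 12.2
eef_pos: [0.5347, 0.0515, 0.0835]
tcp_rot: [-0.001, 0.132, 0.991, -0.001]
wrist_force: [-3.0, -14.3, 4.0]
finger_gap: 0.226
grip_force: 89.4
```

The tip has dropped into the hole near (0.534,0.049). I'll back off to centre, then press gently.

>>> {"api": "play_rows", "payload": {"plan": [[0, [0, -3, 0], [0, 0, 0]], [0, [0, -4.5, 0], [0, 0, 0]], [0, [0, -4.5, 0], [0, 0, 0]], [0, [0, -4.5, 1], [0, 0, 0]], [0, [0, -4.5, 2], [0, 0, 0]], [0, [0, -4.5, 2], [0, 0, 0]]]}}

```text
time_s: 12.8
eef_pos: [0.5342, 0.0494, 0.0815]
tcp_rot: [-0.0, 0.131, 0.991, -0.0]
wrist_force: [1.7, -2.4, -1.1]
finger_gap: 0.229
grip_force: 88.4
```

>>> {"api": "play_rows", "payload": {"plan": [[0, [0, -0.5, 1.5], [0, 0, 0]], [0, [0, -0.5, 3], [0, 0, 0]], [0, [0, -0.5, 4.5], [0, 0, 0]], [0, [0, -0.5, 6], [0, 0, 0]], [0, [0, -0.5, 7], [0, 0, 0]], [0, [0, -0.5, 8], [0, 0, 0]], [0, [0, -0.5, 9], [0, 0, 0]], [0, [0, -0.5, 9], [0, 0, 0]]]}}

```text
time_s: 13.6
eef_pos: [0.534, 0.049, 0.0726]
tcp_rot: [-0.0, 0.131, 0.991, -0.0]
wrist_force: [0.7, -2.3, -1.2]
finger_gap: 0.235
grip_force: 88.4
```

>>> {"api": "play_rows", "payload": {"plan": [[0, [0, 0, 0.5], [0, 0, 0]], [0, [0, 0, 1], [0, 0, 0]], [0, [0, 0, 1.5], [0, 0, 0]], [0, [0, 0, 1.5], [0, 0, 0]]]}}

```text
time_s: 14.0
eef_pos: [0.5341, 0.049, 0.0721]
tcp_rot: [0.0, 0.131, 0.991, 0.0]
wrist_force: [-7.2, -0.6, 20.3]
finger_gap: 0.234
grip_force: 91.2
```

The collar is seated: 20 N at z=0.072, 13 mm below the slide contact. I'll relax, release and rise.

>>> {"api": "play_rows", "payload": {"plan": [[0, [0, 0, -1], [0, 0, 0]], [0, [0, 0, -1], [0, 0, 0]], [0.5, [0, 0, -1], [0, 0, 0]], [0.5, [0, 0, -1], [0, 0, 0]], [0.5, [0, 0, -1], [0, 0, 0]], [0.5, [0, 0, -1], [0, 0, 0]], [0.5, [0, 0, -1], [0, 0, 0]], [0.5, [0, 0, -15], [0, 0, 0]], [0.5, [0, 0, -35], [0, 0, 0]], [0.5, [0, 0, -70], [0, 0, 0]], [0.5, [0, 0, -110], [0, 0, 0]], [0.5, [0, 0, -150], [0, 0, 0]], [0.5, [0, 0, -150], [0, 0, 0]], [0.5, [0, 0, -150], [0, 0, 0]]], "grip_force": 40}}

```text
time_s: 15.4
eef_pos: [0.5343, 0.0491, 0.2228]
tcp_rot: [0.001, 0.131, 0.991, 0.001]
wrist_force: [-0.2, 0.2, -1.5]
finger_gap: 0.501
grip_force: 0.0
```

```bash
python3 - <<'E'
from h import *
import cv2
c=env.read_camera("side"); a=cv2.resize(c["img"][200:330,200:330,::-1],None,fx=4.5,fy=4.5,interpolation=2)
cv2.imwrite("pics/end.png",a)
for z in (.092,.056,.050): print(((proj(c,np.array([.534,.049,z]))-200)*4.5+2).round(1))
s=env.read_state(); print(s["eef_pos"],s["wrist_force"],s["finger_gap"])
E
```

```text
[307.1 202.6]
[311.2 254.8]
[311.9 263.4]
[0.53386214 0.04899383 0.22170073] [-0.2417378  -0.73790581 -0.23874647] 0.5016006578995609
```

View pics/end.png

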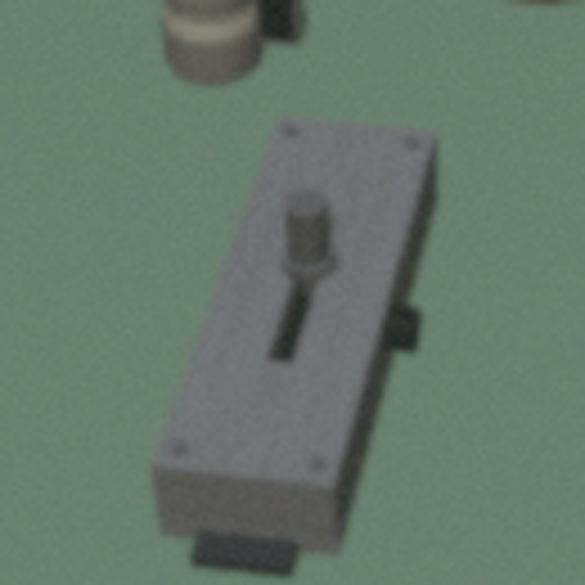

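The pin stands upright with its knob top at (307,202), exactly where the home pose projects. The collar lies on the cover at about (311,260).

```bash
python3 -c "
from plant import env
print(env.job_done())"
```

```text
the job is handed in; nothing more can be done
None
```

The pin is in the slide's blind hole, upright and fully home with its collar on the cover, and I handed the job in at about 15 s with the gripper clear.

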